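Line up the handbells on the piano rail

ROBOT

A 7-joint arm with a two-finger parallel gripper is mounted at the origin on the work surface. World frame = base frame: x ahead of the robot, y to its left, z up, the work surface at z = 0. Lengths are in m, angles in rad, forces in N, time in s.
With the tool pointing down it reaches from about 0.425 to 1.025 m from the base axis. Payload 3.6 kg.
Tool frame: the origin (TCP) lies at the very end of the fingers, on their centre line; the grasp point (between the pads) lies 19 mm behind it; z points along the fingers, y is the line along which they close (so a half turn about z gives the same grasp; the last joint's range is limited). The gripper opens to 85 mm and grips with 20 to 120 N. Pads are 22 mm wide; open, the fingers measure 114 mm over their backs; the gripper's body (76 mm by 85 mm) begins 54 mm behind the grasp point. The pads swing forward as they close: fully open they stand 13 mm farther back than shut.
Start: joints at [-1.363, 0.591, 0.048, 1.609, -0.033, 0.943, -0.034], TCP at [0.215, 0.692, 0.231] pointing down, gripper open.
Joint ranges: [-2.69, 2.69], [-0.47, 2.24], [-1.27, 1.36], [0.19, 2.51], [-1.53, 4.68], [0.08, 2.07], [-3.09, 3.09]. Speed limits (rad/s): [2.57, 2.57, 3.14, 3.14, 3.14, 3.14, 3.14].

INTERFACE

Orientations are given as a rotation vector (axis times angle).
In Python, from cell import status, viewer, manip gives the robot as it stands. The module is installed in compiled form; this text tells all that it offers.
- The arm moves only by the tool move_arm, never from a script. Its argument "moves" is a list of rows, each an object with "travel": the shift along the tool's x, y, z each as a share of 50 mm, from -1 to 1, a list of three; "rotation": the turn, a rotation vector about the tool's x, y, z each as a share of 0.12 rad, from -1 to 1, a list of three. A call has 1 to 10 rows; each row shifts and turns the commanded pose from where the row before left it, along the tool's axes as they then stand; what a row does not reach is not made up. A row lasts 1/12 s, in which the tool goes at most 41.7 mm and 7.16 degrees, less where a joint would pass 70% of its speed; a pose out of reach is approached as far as the arm can. A call with a number of a shift or a turn outside -1 to 1 is refused whole. A call with a gripper value outside its range is refused whole. "grip" is the opening, from 0 (shut) to 1 (fully open), set as the call begins (left out, the last holds). The fingers move at their own pace and stop on an object; "newtons" is the grip in N (left out, the last holds). Time passes only in rows, so rows that do not move let the fingers close. It gives the time, the measured TCP pose, the force, the opening and the grip force at its end, in the units of the state.
- status.state(): the state, without advancing time (a new reading comes with each control period).
- viewer.read_camera(name): name is "scene" or "top"; returns the picture (400x640x3 uint8, blue, green, red); there is no depth.
- viewer.calibration(name): a dict with "fx", "fy", "cx", "cy" (pixels), "distortion" ([k1, k2, p1, p2, k3] as OpenCV has them; the pictures are not rectified), "rvec" (rotation vector, rad) and "tvec" (3), from world to camera coordinates, as OpenCV has them. Camera axes: x right, y down, z forward; pixel columns grow to the right and rows downward; lengths in m; the calibration is good to about 2 mm. A picture is of the moment at which its call begins. calibration takes no time and is no camera call.
- manip.hand_in(): hands the job in; it is judged then, once.
The state is a dict: "clock": time; "q": joint angles; "joint_vel": joint speeds; "joint_efforts": joint torques, N m; "tool_pos": TCP position; "orientation": TCP orientation; "wrist_force": force on the tool from outside, world axes, zero at the start; "torque": the same for the moment, N m; "gripper_width": finger opening in m; "grasp_force": force on a finger pad.
Only numpy, scipy, OpenCV 4.12 (cv2) and the standard library are available. Lean on these libraries where they do the work, as an engineer would, in place of code of your own. Each camera call takes 0.05 s, during which the arm holds its last target. There are 200 camera calls.

TASK

The largest handbell already stands at one end of the wooden rail on the piano. Line up the other four sizes after it in falling order of size, one bell standing upright and centred on each felt mark, so that the smallest ends up at the far end of the row from the largest. The second bell of the largest size is a spare: leave it and the bell already on the rail where they are, and knock no bell over.

Things in the scene. Friction and masses are not known exactly. Their poses are not given: they have to be found in the camera images.
- first_bell: The largest bell, already standing on the rail, at one end of the row (either end). It stays there. Brass handbell standing upright on its rim: rim 62 mm across, brass dome 68 mm high, on top a straight upright dark wooden handle 16 mm in diameter and 46 mm long, so 114 mm high in all; about 240 g. Origin: centre of the rim's underside; z up along the handle.
- spare_bell: The spare, a duplicate of the largest bell, standing on the piano top off the rail. It stays there. Brass handbell standing upright on its rim: rim 62 mm across, brass dome 68 mm high, on top a straight upright dark wooden handle 16 mm in diameter and 46 mm long, so 114 mm high in all; about 240 g. Origin: centre of the rim's underside; z up along the handle.
- bell_52: Second-largest bell, loose on the piano top. Brass handbell standing upright on its rim: rim 52 mm across, brass dome 56 mm high, on top a straight upright dark wooden handle 16 mm in diameter and 46 mm long, so 102 mm high in all; about 170 g. Origin: centre of the rim's underside; z up along the handle.
- bell_44: Middle-sized bell, loose on the piano top (the five bells off the rail stand spread along y, 90 mm or more apart). Brass handbell standing upright on its rim: rim 44 mm across, brass dome 46 mm high, on top a straight upright dark wooden handle 16 mm in diameter and 46 mm long, so 92 mm high in all; about 120 g. Origin: centre of the rim's underside; z up along the handle.
- bell_36: Second-smallest bell, loose on the piano top. Brass handbell standing upright on its rim: rim 36 mm across, brass dome 36 mm high, on top a straight upright dark wooden handle 16 mm in diameter and 46 mm long, so 82 mm high in all; about 80 g. Origin: centre of the rim's underside; z up along the handle.
- bell_28: Smallest bell, loose on the piano top. Brass handbell standing upright on its rim: rim 28 mm across, brass dome 26 mm high, on top a straight upright dark wooden handle 16 mm in diameter and 46 mm long, so 72 mm high in all; about 50 g. Origin: centre of the rim's underside; z up along the handle.
- mark_a: Inner mark of the row of five places, 85 mm apart, on a fixed wooden rail 420 x 90 x 12 mm. mark_a and mark_c lie either side of mark_b; which of them is beside the first bell varies. Round grey felt, 68 mm across, 1 mm thick and soft. Origin: its centre on the rail's top, 12 mm above the piano top, where a bell's rim rests; x across the rail, y along it.
- mark_b: The middle mark of the five. Round grey felt, 68 mm across, 1 mm thick and soft. Origin: its centre on the rail's top, 12 mm above the piano top, where a bell's rim rests; x across the rail, y along it.
- mark_c: Inner mark, on the other side of mark_b from mark_a. Round grey felt, 68 mm across, 1 mm thick and soft. Origin: its centre on the rail's top, 12 mm above the piano top, where a bell's rim rests; x across the rail, y along it.
- mark_end: The mark at the end of the row farthest from the first bell. Round grey felt, 68 mm across, 1 mm thick and soft. Origin: its centre on the rail's top, 12 mm above the piano top, where a bell's rim rests; x across the rail, y along it.
Things that resemble listed ones, but are neither listed nor needed, are in the scene too. What is shaped like the bell_52 but blue, pink or white is not meant.

How it is judged:
By the outcome, as a careful person would: the job done as asked, in the order asked, and still so for the second after the job is handed in, with the robot touching nothing.
It also fails if it takes over 136 s, if anything falls off the work surface, if the arm or the gripper's body presses on something with over 40 N, if the wrist force passes 120 N, or if a joint passes its speed limit or range.

## Working session

There is one attempt and no reset: what is moved stays moved. The work goes in short steps, Python scripts to look and compute and a tool call to move; the robot and the scene stay as the last step left them, time stands still between calls to the robot, and variables do not carry over. Pictures are saved under pics/ and viewed, at most 14 in all, crops included, and the job is handed in when it is done.

Besides the shell and the picture viewer there is one more tool, called after "Call:" as a command line: name --argument value ..., lists and objects as JSON in quotes. move_arm: Moves the arm, as the interface text tells. Its arguments: {"type":"object","properties":{"moves":{"type":"array","items":{"type":"object","properties":{"travel":{"type":"array","items":{"type":"number","minimum":-1,"maximum":1}},"rotation":{"type":"array","items":{"type":"number","minimum":-1,"maximum":1}}}}},"grip":{"type":"number"},"newtons":{"type":"number"}},"required":["moves"]}

```bash
mkdir -p pics; cat > h.py <<'E'
import cv2, numpy as np
from cell import status, viewer, manip
def shot(c,n):
    im=viewer.read_camera(c); cv2.imwrite(f'pics/{n}.png',im); return im
def ray(c,uv):
    k=viewer.calibration(c); K=np.array([[k['fx'],0,k['cx']],[0,k['fy'],k['cy']],[0,0,1.]])
    R=cv2.Rodrigues(np.array(k['rvec'],float))[0]; t=np.array(k['tvec'],float).ravel()
    p=cv2.undistortPoints(np.array([[uv]],float),K,np.array(k['distortion'],float))[0,0]
    return -R.T@t, R.T@np.array([p[0],p[1],1])
def onz(c,uv,z):
    o,d=ray(c,uv); return o+d*(z-o[2])/d[2]
def proj(c,P):
    k=viewer.calibration(c); K=np.array([[k['fx'],0,k['cx']],[0,k['fy'],k['cy']],[0,0,1.]])
    return cv2.projectPoints(np.array([P],float),np.array(k['rvec'],float),np.array(k['tvec'],float),K,np.array(k['distortion'],float))[0][0,0]
E
python3 -c "
from h import *
shot('top','t0');shot('scene','s0')
s=status.state();print(s)
for c in('top','scene'):print(ray(c,(320,200)))
"
```

```text
{'clock': 0.1, 'q': array([-1.3634813 ,  0.59204913,  0.04828773,  1.60972428, -0.03329329,
        0.94273471, -0.03370711]), 'joint_vel': array([-0.00267215, -0.0023265 ,  0.00052635, -0.00365678,  0.00088356,
       -0.00086129, -0.00105088]), 'joint_efforts': array([ 4.65442805e-03, -5.49997151e+01,  1.55340068e+00, -1.98825002e+01,
        9.73623886e-03,  3.88755725e-03,  2.27458918e-05]), 'tool_pos': array([0.21457068, 0.69170909, 0.23022783]), 'orientation': array([-0.47056909, -3.10594376,  0.0033007 ]), 'wrist_force': array([-0.29200265, -0.53616953, -0.29156788]), 'torque': array([-0.02391199,  0.00208456, -0.03052028]), 'grasp_force': 0.0, 'gripper_width': 0.08511138123553891}
(array([ 0.29640098, -0.02499987,  1.1248844 ]), array([ 0.19162918, -0.01846818, -0.9813168 ]))
(array([1.09937715, 0.41744409, 0.58512323]), array([-0.62758506, -0.48893932, -0.60597996]))
```

View pics/t0.png

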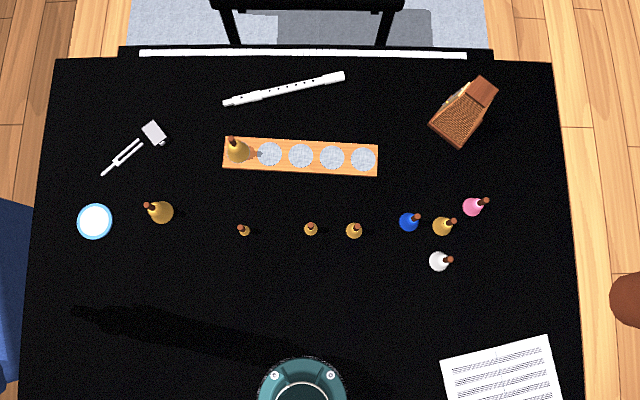

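View pics/s0.png

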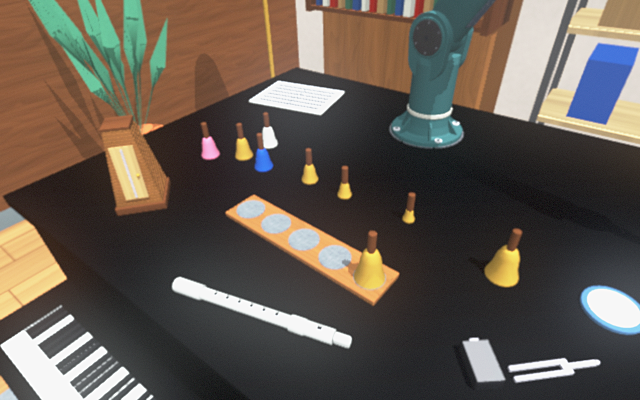

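Top view: the rail spans (222..378, 137..176), with first_bell at (237,150) and felts at (270,154), (301,155), (332,157) and (363,159). 
Candidates: brass at (160,212) is the spare, (244,230) is 28, (311,229) is 36, (354,230) is 44 and (444,226) is 52. The lookalikes are blue (410,222), pink (473,206) and white (440,261), none of which I want.

```bash
cat > meas.py <<'E'
from h import *
def comps(m,lo):
    n,l,s,c=cv2.connectedComponentsWithStats(m.astype(np.uint8)); 
    return [(s[i,4],c[i],l==i) for i in range(1,n) if s[i,4]>=lo]
def masks(im):
    hsv=cv2.cvtColor(im,cv2.COLOR_BGR2HSV); H,S,V=cv2.split(hsv)
    handle=((H<12)|(H>175))&(S>90)&(V>40)&(V<190)
    brass=(H>=15)&(H<32)&(S>110)&(V>60)
    felt=(S<60)&(V>110)&(V<235)
    return handle,brass,felt
E
python3 - <<'E'
from meas import *
T=cv2.imread('pics/t0.png');S=cv2.imread('pics/s0.png')
for c,im in(('top',T),('scene',S)):
    h,b,f=masks(im)
    print(c)
    for nm,m in(('h',h),('b',b),('f',f)):
        print(nm,[(int(a),p.round(1).tolist()) for a,p,_ in comps(m,12)if a<1500])
a=cv2.resize(T[130:280,140:500],None,fx=2.2,fy=2.2,interpolation=cv2.INTER_CUBIC)
cv2.imwrite('pics/c0.png',a)
for p in[(363,159),(332,157),(301,155),(270,154)]:print(onz('top',p,.013).round(4))
E
```

```text
top
h [(945, [475.6, 98.4]), (32, [439.9, 115.8]), (424, [450.5, 132.3]), (23, [447.0, 117.1]), (16, [578.5, 127.0]), (50, [231.7, 139.7]), (12, [252.8, 155.1]), (12, [235.5, 168.1]), (18, [254.9, 169.3]), (14, [304.5, 172.0]), (15, [338.0, 174.0]), (55, [483.2, 200.6]), (37, [149.7, 206.0]), (31, [416.5, 216.7]), (47, [451.0, 221.1]), (22, [311.1, 225.8]), (28, [241.1, 227.8]), (24, [356.7, 227.0]), (50, [448.3, 259.0]), (1384, [626.2, 299.1])]
b [(1355, [87.6, 28.6]), (370, [109.9, 25.3]), (13, [118.7, 4.5]), (358, [123.0, 23.8]), (1148, [498.5, 29.1]), (12, [508.8, 1.5]), (98, [538.1, 9.0]), (39, [548.7, 9.5]), (402, [559.2, 30.2]), (73, [571.9, 13.1]), (102, [590.3, 3.8]), (137, [632.6, 35.0]), (202, [636.0, 14.5]), (141, [584.5, 47.4]), (16, [535.3, 26.1]), (338, [542.9, 41.8]), (426, [580.7, 88.8]), (31, [592.0, 68.2]), (30, [588.5, 78.8]), (17, [595.5, 81.2]), (23, [596.7, 90.3]), (14, [619.9, 111.7]), (234, [582.5, 149.8]), (405, [636.0, 174.8]), (33, [599.6, 200.7]), (437, [161.3, 212.0]), (375, [588.8, 250.4]), (14, [602.6, 214.7]), (278, [441.0, 226.1]), (35, [604.8, 233.3
[... 2577 characters left out ...]
219, [426.6, 114.2]), (15, [536.3, 120.8]), (18, [577.5, 118.4]), (325, [591.6, 134.4]), (74, [268.3, 137.3]), (34, [396.1, 128.3]), (61, [454.3, 141.0]), (28, [437.5, 140.6]), (111, [128.5, 173.4]), (399, [250.4, 208.7]), (344, [8.9, 218.0]), (462, [275.6, 223.2]), (537, [303.4, 239.2]), (620, [334.4, 256.8]), (622, [263.6, 314.3]), (383, [42.7, 335.7]), (13, [319.3, 327.2]), (544, [92.5, 372.2]), (1166, [483.0, 360.5]), (16, [565.1, 359.6]), (144, [551.5, 374.5]), (100, [534.0, 367.8]), (14, [550.5, 370.5]), (80, [121.8, 388.3]), (43, [136.2, 391.5]), (144, [7.8, 395.0]), (14, [149.6, 396.6])]
[ 0.6277 -0.163   0.013 ]
[ 0.6327 -0.0786  0.013 ]
[0.6379 0.0057 0.013 ]
[0.6403 0.0899 0.013 ]
```

View pics/c0.png

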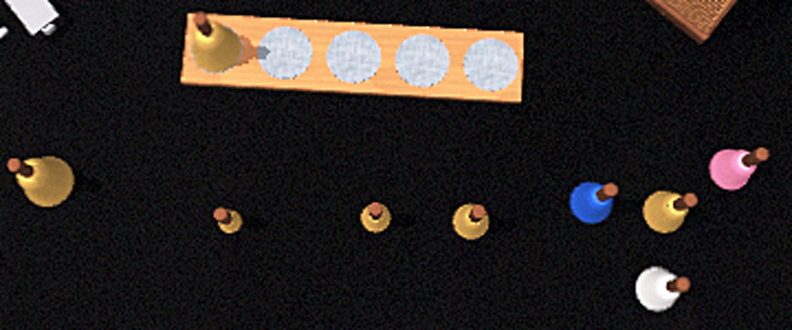

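```bash
python3 - <<'E'
from meas import *
T=cv2.imread('pics/t0.png');S=cv2.imread('pics/s0.png')
hs=comps(masks(S)[0],20)
ht=comps(masks(T)[0],15)
# dome 'h', scene handle px, top handle px
B={'52':(.056,(239.5,129.6),(451,221.1)),'44':(.046,(308.3,155.7),(356.7,227)),'36':(.036,(344.7,173.5),(311.1,225.8)),'28':(.026,(410.9,200.3),(241.1,227.8)),'spare':(.068,(514.9,237.8),(149.7,206)),'first':(.081,(371.8,240.2),(231.7,139.7))}
for n,(d,s,t) in B.items():
    p=onz('scene',s,d+.023)
    m=[k for a,c,k in ht if np.hypot(*(c-t))<1][0]
    q=onz('top',t,d+.038)
    print(n,'scene',p[:2].round(4),'top',q[:2].round(4))
tf=[(268.5,153.0),(299.8,154.8),(331.3,156.6),(362.7,158.5)];sf=[(334.4,256.8),(303.4,239.2),(275.6,223.2),(250.4,208.7)]
for a,b in zip(tf,sf):print(onz('top',a,.013)[:2].round(4),onz('scene',b,.013)[:2].round(4))
for n,p in(('white',(448.3,259)),('blue',(416.5,216.7)),('pink',(483.2,200.6))):print(n,onz('top',p,.094)[:2].round(4))
R=cv2.Rodrigues(status.state()['orientation'])[0];print(R.round(3))
E
```

```text
52 scene [ 0.4408 -0.3788] top [ 0.4455 -0.3697]
44 scene [ 0.4304 -0.1374] top [ 0.4321 -0.1352]
36 scene [ 0.4336 -0.0215] top [ 0.4362 -0.0226]
28 scene [0.4273 0.1549] top [0.432  0.1527]
spare scene [0.4746 0.3822] top [0.479  0.3723]
first scene [0.6434 0.1773] top [0.6442 0.1748]
[0.6431 0.094 ] [0.6435 0.0948]
[0.6384 0.0089] [0.6391 0.0099]
[ 0.6338 -0.0767] [ 0.6341 -0.075 ]
[ 0.6291 -0.1622] [ 0.6291 -0.16  ]
white [ 0.3519 -0.3579]
blue [ 0.4565 -0.2831]
pink [ 0.4976 -0.4562]
[[-0.955  0.296 -0.001]
 [ 0.296  0.955 -0.002]
 [-0.    -0.002 -1.   ]]
```

The crop confirms it: gold bells at crop (228,220) = 28, (376,217) = 36, (471,221) = 44 and (665,211) = 52. Blue, pink and white are decoys. Next I'll refine the axes by intersecting the handle planes from both views.

```bash
cat >> h.py <<'E'
def vert(s,t):
    "xy of a vertical axis seen at pixel s in scene and t in top"
    (o1,d1),(o2,d2)=ray('scene',s),ray('top',t)
    k=np.linalg.solve(np.c_[d1[:2],-d2[:2]],(o2-o1)[:2]); return (o1+d1*k[0])[:2], (o1+d1*k[0])[2]
def plan(x,y,z):
    "tool-frame shift to world x,y,z, in 50 mm units, and yaw error in 0.12 rad units"
    s=status.state(); R=cv2.Rodrigues(s['orientation'])[0]
    y0=np.arctan2(R[1,1],R[0,1])
    return (R.T@(np.array([x,y,z])-s['tool_pos'])/.05).round(2), round(y0/.12,2), s['tool_pos'].round(4)
E
python3 - <<'E'
from meas import *
B={'52':(.056,(239.5,129.6),(451,221.1)),'44':(.046,(308.3,155.7),(356.7,227)),'36':(.036,(344.7,173.5),(311.1,225.8)),'28':(.026,(410.9,200.3),(241.1,227.8))}
T=cv2.imread('pics/t0.png');bt=comps(masks(T)[1],50)
for n,(d,s,t) in B.items():
    print(n,*vert(s,t))
    b=min(bt,key=lambda c:np.hypot(*(c[1]-t))); ys,xs=np.where(b[2]); u=np.array([xs,ys]).T
    print('   scene-h',onz('scene',s,d+.023)[:2], 'top brass blob ctr z=d/3',onz('top',b[1],d*.33)[:2])
s=status.state();R=cv2.Rodrigues(s['orientation'])[0]
# approach 28: ten equal world steps with turn
tgt=np.array([.45,.25,.2]);step=(tgt-s['tool_pos'])/15
for i in range(11):
    Ri=R@cv2.Rodrigues(np.array([0,0,.12*i]))[0]; print((Ri.T@step/.05).round(2))
E
```

```text
52 [ 0.44645049 -0.37191284] 0.08335153666582584
   scene-h [ 0.44078808 -0.37875841] top brass blob ctr z=d/3 [ 0.44299316 -0.36697577]
44 [ 0.43259764 -0.13557117] 0.07072359505056391
   scene-h [ 0.43036347 -0.13742416] top brass blob ctr z=d/3 [ 0.43010304 -0.13164479]
36 [ 0.43179921 -0.02271481] 0.05757907686590147
   scene-h [ 0.43359731 -0.02152925] top brass blob ctr z=d/3 [ 0.43424385 -0.02077543]
28 [0.43634564 0.15847403] 0.05625279674094641
   scene-h [0.42725299 0.15492258] top brass blob ctr z=d/3 [0.43059646 0.15139951]
[-0.47 -0.47  0.04]
[-0.53 -0.41  0.04]
[-0.57 -0.34  0.04]
[-0.61 -0.27  0.04]
[-0.64 -0.2   0.04]
[-0.66 -0.12  0.04]
[-0.67 -0.04  0.04]
[-0.67  0.04  0.04]
[-0.66  0.12  0.04]
[-0.64  0.2   0.04]
[-0.61  0.27  0.04]
```

Call:
move_arm --moves '[{"travel": [-0.47, -0.47, 0.04], "rotation": [0, 0, 1]}, {"travel": [-0.53, -0.41, 0.04], "rotation": [0, 0, 1]}, {"travel": [-0.57, -0.34, 0.04], "rotation": [0, 0, 1]}, {"travel": [-0.61, -0.27, 0.04], "rotation": [0, 0, 1]}, {"travel": [-0.64, -0.2, 0.04], "rotation": [0, 0, 1]}, {"travel": [-0.66, -0.12, 0.04], "rotation": [0, 0, 1]}, {"travel": [-0.67, -0.04, 0.04], "rotation": [0, 0, 1]}, {"travel": [-0.67, 0.04, 0.04], "rotation": [0, 0, 1]}, {"travel": [-0.66, 0.12, 0.04], "rotation": [0, 0, 1]}, {"travel": [-0.64, 0.2, 0.04], "rotation": [0, 0, 0.6]}]' --grip 0.6

```text
clock: 0.93
tool_pos: [0.3725, 0.3957, 0.211]
orientation: [2.092, 2.343, -0.001]
wrist_force: [0.2, 0.5, 0.2]
gripper_width: 0.0511
grasp_force: 0.0
```

```bash
python3 -c "
from h import *
print(plan(.431,.154,.13)); print(status.state()['q'].round(2),status.state()['gripper_width'],status.state()['orientation'])"
```

```text
(array([-4.93,  0.62,  1.62]), np.float64(0.94), array([0.3725, 0.3957, 0.211 ]))
[-1.18  0.41  0.37  2.05 -0.22  0.72 -0.55] 0.05113939352225081 [ 2.09214035e+00  2.34345009e+00 -8.38890215e-04]
```

Call:
move_arm --moves '[{"travel": [-0.6, 0.1, 0.1]}, {"travel": [-0.6, 0.1, 0.1]}, {"travel": [-0.6, 0.1, 0.1]}, {"travel": [-0.6, 0.1, 0.1]}, {"travel": [-0.6, 0.1, 0.1]}, {"travel": [-0.6, 0.1, 0.1]}, {}, {}, {}]'

```text
validation failed for argument at $.mo...
```

```bash
python3 -c "
from h import *
print(plan(.431,.154,.13)); print(status.state()['q'].round(2),status.state()['gripper_width'],status.state()['orientation'])"
```

```text
(array([-4.93,  0.62,  1.62]), np.float64(0.94), array([0.3725, 0.3957, 0.211 ]))
[-1.18  0.41  0.37  2.05 -0.22  0.72 -0.55] 0.05113939352225081 [ 2.09214035e+00  2.34345009e+00 -8.38890215e-04]
```

Empty rows are refused, so I'll use explicit zeros.

Call:
move_arm --moves '[{"travel": [-0.6, 0.1, 0.1], "rotation": [0, 0, 0]}, {"travel": [-0.6, 0.1, 0.1], "rotation": [0, 0, 0]}, {"travel": [-0.6, 0.1, 0.1], "rotation": [0, 0, 0]}, {"travel": [-0.6, 0.1, 0.1], "rotation": [0, 0, 0]}, {"travel": [-0.6, 0.1, 0.1], "rotation": [0, 0, 0]}, {"travel": [-0.6, 0.1, 0.1], "rotation": [0, 0, 0]}, {"travel": [0, 0, 0], "rotation": [0, 0, 0]}, {"travel": [0, 0, 0], "rotation": [0, 0, 0]}, {"travel": [0, 0, 0], "rotation": [0, 0, 0]}]'

```text
clock: 1.68
tool_pos: [0.4232, 0.2226, 0.1813]
orientation: [-2.086, -2.348, -0.0]
wrist_force: [0.4, -0.9, 0.3]
gripper_width: 0.051
grasp_force: 0.0
```

```bash
python3 -c "
from h import *
print(plan(.431,.154,.13)); print(status.state()['q'].round(2),status.state()['gripper_width'],status.state()['orientation'])"
```

```text
(array([-1.38, -0.01,  1.03]), np.float64(0.98), array([0.4232, 0.2226, 0.1813]))
[-0.86  0.38  0.36  2.21 -0.24  0.59 -0.2 ] 0.05104223735080681 [-2.08627082e+00 -2.34834466e+00 -3.89836195e-04]
```

Call:
move_arm --moves '[{"travel": [0, 0, 0], "rotation": [0, 0, 0.98]}, {"travel": [-0.45, -0.05, 0.35], "rotation": [0, 0, 0]}, {"travel": [-0.45, -0.05, 0.35], "rotation": [0, 0, 0]}, {"travel": [-0.4, -0.05, 0.33], "rotation": [0, 0, 0]}, {"travel": [0, 0, 0], "rotation": [0, 0, 0]}, {"travel": [0, 0, 0], "rotation": [0, 0, 0]}, {"travel": [0, 0, 0], "rotation": [0, 0, 0]}]'

```text
clock: 2.27
tool_pos: [0.4165, 0.159, 0.1301]
orientation: [-2.218, -2.225, -0.003]
wrist_force: [0.6, -0.3, -0.1]
gripper_width: 0.0511
grasp_force: 0.0
```

```bash
python3 -c "
from h import *
print(plan(.431,.154,.035)); print(status.state()['q'].round(2),status.state()['orientation'])
a=shot('top','t1')[180:280,180:320];b=shot('scene','s1')[110:240,330:490]
f=lambda i:cv2.resize(i,(400,325),interpolation=cv2.INTER_CUBIC)
cv2.imwrite('pics/c1.png',np.hstack([f(a),f(b)]))"
```

```text
(array([-0.1 ,  0.29,  1.9 ]), np.float64(0.02), array([0.4165, 0.159 , 0.1301]))
[-0.71  0.44  0.32  2.31 -0.33  0.43 -0.11] [-2.21824264 -2.22457836 -0.0025842 ]
```

View pics/c1.png

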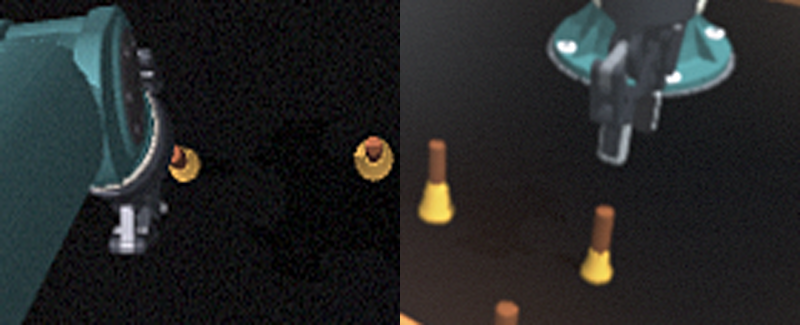

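The gripper is above and just behind the 28 bell (crop right (600,240)), fingers spread along x. I'll align and descend.

Call:
move_arm --moves '[{"travel": [-0.1, 0.29, 0], "rotation": [0, 0, 0]}, {"travel": [0, 0, 0.3], "rotation": [0, 0, 0]}, {"travel": [0, 0, 0.4], "rotation": [0, 0, 0]}, {"travel": [0, 0, 0.4], "rotation": [0, 0, 0]}, {"travel": [0, 0, 0.4], "rotation": [0, 0, 0]}, {"travel": [0, 0, 0.4], "rotation": [0, 0, 0]}, {"travel": [0, 0, 0], "rotation": [0, 0, 0]}, {"travel": [0, 0, 0], "rotation": [0, 0, 0]}, {"travel": [0, 0, 0], "rotation": [0, 0, 0]}]'

```text
clock: 3.12
tool_pos: [0.4311, 0.153, 0.0356]
orientation: [2.22, 2.223, 0.003]
wrist_force: [-0.5, -0.4, -0.1]
gripper_width: 0.051
grasp_force: 0.0
```

```bash
python3 -c "
from h import *
print(plan(.431,.154,.035)); 
a=shot('top','t2')[180:280,180:320];b=shot('scene','s2')[110:240,330:490]
f=lambda i:cv2.resize(i,(400,325),interpolation=cv2.INTER_CUBIC)
cv2.imwrite('pics/c2.png',np.hstack([f(a),f(b)]))"
```

```text
(array([ 0.02, -0.  ,  0.01]), np.float64(0.01), array([0.4311, 0.153 , 0.0356]))
```

View pics/c2.png

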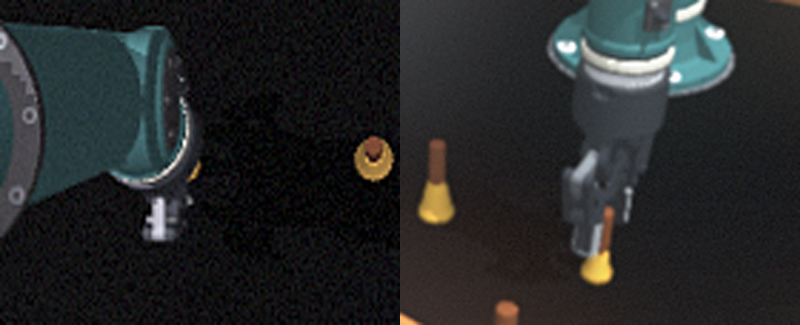

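The handle stands between the fingers, at crop (607,230). Closing.

Call:
move_arm --moves '[{"travel": [0, 0, 0], "rotation": [0, 0, 0]}, {"travel": [0, 0, 0], "rotation": [0, 0, 0]}, {"travel": [0, 0, 0], "rotation": [0, 0, 0]}, {"travel": [0, 0, 0], "rotation": [0, 0, 0]}, {"travel": [0, 0, 0], "rotation": [0, 0, 0]}, {"travel": [0, 0, 0], "rotation": [0, 0, 0]}, {"travel": [0, 0, 0], "rotation": [0, 0, 0]}, {"travel": [0, 0, 0], "rotation": [0, 0, 0]}]' --grip 0 --newtons 30

```text
clock: 3.88
tool_pos: [0.4304, 0.1522, 0.035]
orientation: [-2.221, -2.222, -0.001]
wrist_force: [-0.2, -0.4, 6.2]
gripper_width: 0.0152
grasp_force: 31.4
```

Call:
move_arm --moves '[{"travel": [0, 0, -0.1], "rotation": [0, 0, 0]}, {"travel": [0, 0, -0.3], "rotation": [0, 0, 0]}, {"travel": [0, 0, -0.5], "rotation": [0, 0, 0]}, {"travel": [0, 0, -0.6], "rotation": [0, 0, 0]}, {"travel": [0, 0, -0.6], "rotation": [0, 0, 0]}, {"travel": [0, 0, -0.6], "rotation": [0, 0, 0]}, {"travel": [0, 0, -0.4], "rotation": [0, 0, 0]}, {"travel": [0, 0, 0], "rotation": [0, 0, 0]}, {"travel": [0, 0, 0], "rotation": [0, 0, 0]}, {"travel": [0, 0, 0], "rotation": [0, 0, 0]}]'

```text
clock: 4.72
tool_pos: [0.4294, 0.152, 0.1891]
orientation: [-2.22, -2.222, 0.002]
wrist_force: [-0.3, -0.2, -0.8]
gripper_width: 0.0151
grasp_force: 31.1
```

```bash
python3 -c "
from h import *
print(plan(.629,-.161,.19)); print(plan(.629,-.161,.052))
b=shot('scene','s3')[50:240,330:490]
f=lambda i:cv2.resize(i,None,fx=2.5,fy=2.5,interpolation=cv2.INTER_CUBIC)
cv2.imwrite('pics/c3.png',f(b))"
```

```text
(array([-6.26,  3.99, -0.02]), np.float64(0.01), array([0.4294, 0.152 , 0.1891]))
(array([-6.26,  3.99,  2.74]), np.float64(0.01), array([0.4294, 0.152 , 0.1891]))
```

View pics/c3.png

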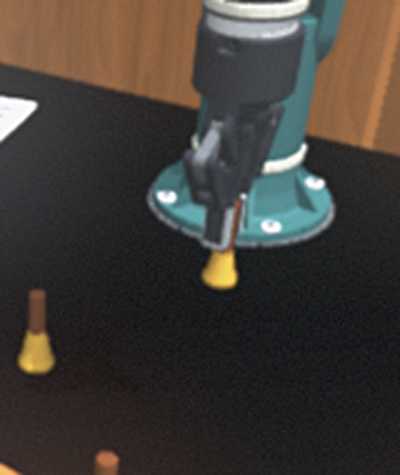

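Call:
move_arm --moves '[{"travel": [-0.3, 0.2, 0], "rotation": [0, 0, 0]}, {"travel": [-0.6, 0.4, 0], "rotation": [0, 0, 0]}, {"travel": [-0.6, 0.4, 0], "rotation": [0, 0, 0]}, {"travel": [-0.6, 0.4, 0], "rotation": [0, 0, 0]}, {"travel": [-0.6, 0.4, 0], "rotation": [0, 0, 0]}, {"travel": [-0.6, 0.4, 0], "rotation": [0, 0, 0]}, {"travel": [-0.6, 0.4, 0], "rotation": [0, 0, 0]}, {"travel": [-0.6, 0.4, 0], "rotation": [0, 0, 0]}, {"travel": [-0.6, 0.4, 0], "rotation": [0, 0, 0]}, {"travel": [-0.6, 0.4, 0], "rotation": [0, 0, 0]}]'

```text
clock: 5.6
tool_pos: [0.6199, -0.1343, 0.1873]
orientation: [-2.219, -2.219, 0.004]
wrist_force: [0.2, 1.1, -0.1]
gripper_width: 0.0157
grasp_force: 31.1
```

Call:
move_arm --moves '[{"travel": [-0.4, 0.2, 0], "rotation": [0, 0, 0]}, {"travel": [-0.16, 0, 0], "rotation": [0, 0, 0]}, {"travel": [0, 0, 0], "rotation": [0, 0, 0]}, {"travel": [0, 0, 0], "rotation": [0, 0, 0]}, {"travel": [0, 0, 0], "rotation": [0, 0, 0]}, {"travel": [0, 0, 0], "rotation": [0, 0, 0]}]'

```text
clock: 6.1
tool_pos: [0.6297, -0.1582, 0.1891]
orientation: [-2.216, -2.223, -0.0]
wrist_force: [0.5, -0.4, -1.1]
gripper_width: 0.015
grasp_force: 31.1
```

```bash
python3 - <<'E'
from meas import *
print(plan(.629,-.161,.060),status.state()['orientation'],status.state()['grasp_force'])
im=shot('scene','s4');z=status.state()['tool_pos'][2]-.035
print(proj('scene',(.629,-.161,z+.01)))
for a,p,k in comps(masks(im)[1],50):
  if a<1000: print(a,p,onz('scene',p,z+.011))
print('28 ref', onz('scene',(408.4,216.6),.011))
E
```

```text
(array([-0.06, -0.01,  2.58]), np.float64(0.03), array([ 0.6297, -0.1582,  0.1891])) [-2.21618617e+00 -2.22302991e+00 -2.05444200e-04] 31.134052276611328
[240.52608214 153.40058882]
399 [268.33333333  37.08270677] [-0.08211901 -0.73886417  0.16544631]
55 [146.63636364 127.98181818] [ 0.67411929 -0.43546653  0.16544631]
251 [243.62948207 153.80079681] [ 0.62752319 -0.15287833  0.16544631]
90 [139.7        173.33333333] [ 0.80011748 -0.26965379  0.16544631]
96 [118.41666667 173.30208333] [ 0.82457766 -0.30525317  0.16544631]
282 [309.4822695  174.78014184] [0.61120536 0.01306653 0.16544631]
215 [344.27906977 191.26046512] [0.61792117 0.09966779 0.16544631]
28 ref [0.43897357 0.15924548 0.011     ]
```

Call:
move_arm --moves '[{"travel": [-0.13, 0, 0.3], "rotation": [0, 0, 0]}, {"travel": [0, 0, 0.5], "rotation": [0, 0, 0]}, {"travel": [0, 0, 0.5], "rotation": [0, 0, 0]}, {"travel": [0, 0, 0.5], "rotation": [0, 0, 0]}, {"travel": [0, 0, 0.4], "rotation": [0, 0, 0]}, {"travel": [0, 0, 0.2], "rotation": [0, 0, 0]}, {"travel": [0, 0, 0.1], "rotation": [0, 0, 0]}, {"travel": [0, 0, 0], "rotation": [0, 0, 0]}, {"travel": [0, 0, 0], "rotation": [0, 0, 0]}, {"travel": [0, 0, 0], "rotation": [0, 0, 0]}]'

```text
clock: 6.98
tool_pos: [0.6316, -0.1676, 0.0663]
orientation: [2.219, 2.22, 0.002]
wrist_force: [-0.2, 0.8, -0.6]
gripper_width: 0.015
grasp_force: 31.1
```

```bash
python3 - <<'E'
from meas import *
print(plan(.629,-.161,.049),status.state()['wrist_force'])
im=shot('scene','s5');z=status.state()['tool_pos'][2]-.035
h,b,f=masks(im)
cv2.imwrite('pics/c5.png',cv2.resize(im[130:260,200:320],None,fx=4,fy=4,interpolation=cv2.INTER_CUBIC))
E
```

```text
(array([ 0.13, -0.05,  0.35]), np.float64(0.0), array([ 0.6316, -0.1676,  0.0663])) [-0.22762123  0.79917875 -0.61574651]
```

View pics/c5.png

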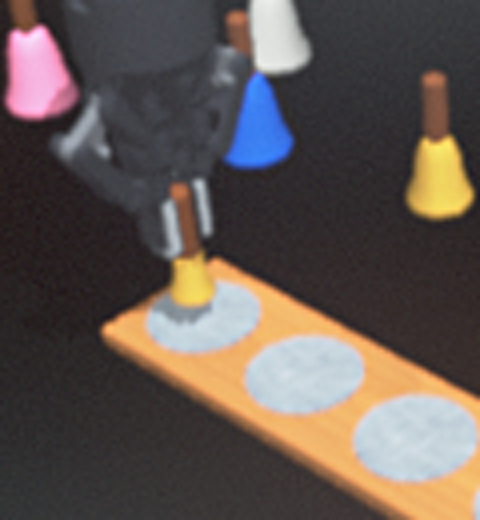

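```bash
python3 - <<'E'
from meas import *
for z in(.031,.031+.026,.031+.072,.013):print(z,(proj('scene',(.629,-.161,z))-[200,130])*4)
print((proj('scene',(.629,-.151,.031))-[200,130])*4,(proj('scene',(.639,-.161,.031))-[200,130])*4)
E
```

```text
0.031 [196.36374214 290.27971988]
0.056999999999999995 [190.18190519 254.75880022]
0.103 [178.68607124 188.74117224]
0.013 [200.51798276 314.15799861]
[208.53340438 296.24129147] [184.14264837 298.86180741]
```

The 28 bell hangs upright over the end felt, rim at crop (192,297) against an expected (196,290), so about 2 mm off. I'll correct slightly and lower.

Call:
move_arm --moves '[{"travel": [0.03, -0.04, 0.1], "rotation": [0, 0, 0]}, {"travel": [0, 0, 0.1], "rotation": [0, 0, 0]}, {"travel": [0, 0, 0.1], "rotation": [0, 0, 0]}, {"travel": [0, 0, 0.05], "rotation": [0, 0, 0]}, {"travel": [0, 0, 0], "rotation": [0, 0, 0]}, {"travel": [0, 0, 0], "rotation": [0, 0, 0]}, {"travel": [0, 0, 0], "rotation": [0, 0, 0]}]'

```text
clock: 7.62
tool_pos: [0.6282, -0.1658, 0.0471]
orientation: [-2.221, -2.221, 0.0]
wrist_force: [-0.7, 0.0, 1.3]
gripper_width: 0.015
grasp_force: 31.2
```

Call:
move_arm --moves '[{"travel": [0, 0, 0], "rotation": [0, 0, 0]}, {"travel": [0, 0, 0], "rotation": [0, 0, 0]}, {"travel": [0, 0, 0], "rotation": [0, 0, 0]}, {"travel": [0, 0, 0], "rotation": [0, 0, 0]}, {"travel": [0, 0, 0], "rotation": [0, 0, 0]}, {"travel": [0, 0, 0], "rotation": [0, 0, 0]}]' --grip 0.6

```text
clock: 8.12
tool_pos: [0.6285, -0.1658, 0.0473]
orientation: [2.221, 2.222, 0.0]
wrist_force: [0.2, -0.6, -0.5]
gripper_width: 0.0508
grasp_force: 0.0
```

Call:
move_arm --moves '[{"travel": [0, 0, -0.3], "rotation": [0, 0, 0]}, {"travel": [0, 0, -0.5], "rotation": [0, 0, 0]}, {"travel": [0, 0, -0.6], "rotation": [0, 0, 0]}, {"travel": [0, 0, -0.6], "rotation": [0, 0, 0]}, {"travel": [0.4, -0.5, 0], "rotation": [0, 0, 0]}, {"travel": [0.5, -0.6, 0], "rotation": [0, 0, 0]}, {"travel": [0.5, -0.6, 0], "rotation": [0, 0, 0]}, {"travel": [0.5, -0.6, 0], "rotation": [0, 0, 0]}, {"travel": [0.4, -0.6, 0], "rotation": [0, 0, 0]}, {"travel": [0.3, -0.5, 0], "rotation": [0, 0, 0]}]'

```text
clock: 8.95
tool_pos: [0.4556, -0.034, 0.1473]
orientation: [-2.218, -2.222, 0.001]
wrist_force: [-0.3, 0.2, 0.2]
gripper_width: 0.051
grasp_force: 0.0
```

Call:
move_arm --moves '[{"travel": [0.2, -0.4, 0], "rotation": [0, 0, 0]}, {"travel": [0, 0, 0], "rotation": [0, 0, 0]}, {"travel": [0, 0, 0], "rotation": [0, 0, 0]}, {"travel": [0, 0, 0], "rotation": [0, 0, 0]}]'

```text
clock: 9.28
tool_pos: [0.4398, -0.0261, 0.1477]
orientation: [2.22, 2.221, 0.002]
wrist_force: [0.9, -0.2, 0.3]
gripper_width: 0.0511
grasp_force: 0.0
```

```bash
python3 - <<'E'
from meas import *
print(plan(.4335,-.0215,.045),status.state()['q'].round(2))
im=shot('scene','s6');t=shot('top','t6')
# 28 bell on end mark
h,b,f=masks(im)
for c,i in(('scene',im),('top',t)):
  h,b,f=masks(i); e=proj(c,(.629,-.161,.013+.049)); print(c,'exp handle',e,[(a,p.round(1)) for a,p,_ in comps(h,8) if np.hypot(*(p-e))<15])
  e=proj(c,(.629,-.161,.013+.011));print('exp brass',e,[(a,p.round(1)) for a,p,_ in comps(b,20) if np.hypot(*(p-e))<15])
E
```

```text
(array([ 0.09, -0.13,  2.05]), np.float64(0.0), array([ 0.4398, -0.0261,  0.1477])) [-0.34  0.41  0.39  2.31 -0.34  0.47  0.32]
scene exp handle [247.24192265 191.94589228] [(np.int32(129), array([247.5, 190.3]))]
exp brass [249.49780179 204.9083776 ] []
top exp handle [364.42730413 153.13708877] [(np.int32(39), array([364.9, 153.9]))]
exp brass [362.72830089 157.34868139] [(np.int32(50), array([362.7, 160.1]))]
```

28 is centred within about 2 mm. Next is 36.

Call:
move_arm --moves '[{"travel": [0.1, -0.13, 0], "rotation": [0, 0, 0]}, {"travel": [0, 0, 0.3], "rotation": [0, 0, 0]}, {"travel": [0, 0, 0.45], "rotation": [0, 0, 0]}, {"travel": [0, 0, 0.45], "rotation": [0, 0, 0]}, {"travel": [0, 0, 0.45], "rotation": [0, 0, 0]}, {"travel": [0, 0, 0.3], "rotation": [0, 0, 0]}, {"travel": [0, 0, 0.1], "rotation": [0, 0, 0]}, {"travel": [0, 0, 0], "rotation": [0, 0, 0]}, {"travel": [0, 0, 0], "rotation": [0, 0, 0]}]'

```text
clock: 10.13
tool_pos: [0.4321, -0.0211, 0.0449]
orientation: [2.222, 2.221, -0.0]
wrist_force: [-0.5, 0.4, -0.3]
gripper_width: 0.051
grasp_force: 0.0
```

Call:
move_arm --moves '[{"travel": [0, 0, 0], "rotation": [0, 0, 0]}, {"travel": [0, 0, 0], "rotation": [0, 0, 0]}, {"travel": [0, 0, 0], "rotation": [0, 0, 0]}, {"travel": [0, 0, 0], "rotation": [0, 0, 0]}, {"travel": [0, 0, 0], "rotation": [0, 0, 0]}, {"travel": [0, 0, 0], "rotation": [0, 0, 0]}, {"travel": [0, 0, 0], "rotation": [0, 0, 0]}]' --grip 0

```text
clock: 10.72
tool_pos: [0.4324, -0.0209, 0.0456]
orientation: [2.22, 2.221, 0.002]
wrist_force: [-1.4, -0.2, 7.7]
gripper_width: 0.015
grasp_force: 29.3
```

Call:
move_arm --moves '[{"travel": [0, 0, -0.1], "rotation": [0, 0, 0]}, {"travel": [0, 0, -0.3], "rotation": [0, 0, 0]}, {"travel": [0, 0, -0.5], "rotation": [0, 0, 0]}, {"travel": [0, 0, -0.6], "rotation": [0, 0, 0]}, {"travel": [0, 0, -0.6], "rotation": [0, 0, 0]}, {"travel": [0, 0, -0.6], "rotation": [0, 0, 0]}, {"travel": [0, 0, -0.3], "rotation": [0, 0, 0]}, {"travel": [0, 0, 0], "rotation": [0, 0, 0]}, {"travel": [0, 0, 0], "rotation": [0, 0, 0]}]'

```text
clock: 11.47
tool_pos: [0.432, -0.0205, 0.1956]
orientation: [2.22, 2.222, 0.003]
wrist_force: [-0.2, -0.3, -1.7]
gripper_width: 0.0149
grasp_force: 29.4
```

```bash
python3 -c "
from h import *
print(plan(.634,-.0757,.09))"
```

```text
(array([-1.11,  4.03,  2.12]), np.float64(0.01), array([ 0.432 , -0.0205,  0.1956]))
```

Call:
move_arm --moves '[{"travel": [-0.1, 0.3, 0], "rotation": [0, 0, 0]}, {"travel": [-0.15, 0.5, 0], "rotation": [0, 0, 0]}, {"travel": [-0.2, 0.7, 0], "rotation": [0, 0, 0]}, {"travel": [-0.2, 0.7, 0], "rotation": [0, 0, 0]}, {"travel": [-0.2, 0.7, 0], "rotation": [0, 0, 0]}, {"travel": [-0.16, 0.6, 0], "rotation": [0, 0, 0]}, {"travel": [-0.1, 0.4, 0], "rotation": [0, 0, 0]}, {"travel": [0, 0.13, 0], "rotation": [0, 0, 0]}, {"travel": [0, 0, 0.2], "rotation": [0, 0, 0]}, {"travel": [0, 0, 0.5], "rotation": [0, 0, 0]}]'

```text
clock: 12.3
tool_pos: [0.6341, -0.0765, 0.1602]
orientation: [2.22, 2.22, 0.003]
wrist_force: [0.7, 0.1, -0.6]
gripper_width: 0.0151
grasp_force: 29.4
```

Call:
move_arm --moves '[{"travel": [0, 0, 0.5], "rotation": [0, 0, 0]}, {"travel": [0, 0, 0.5], "rotation": [0, 0, 0]}, {"travel": [0, 0, 0.4], "rotation": [0, 0, 0]}, {"travel": [0, 0, 0.2], "rotation": [0, 0, 0]}, {"travel": [0, 0, 0], "rotation": [0, 0, 0]}, {"travel": [0, 0, 0], "rotation": [0, 0, 0]}, {"travel": [0, 0, 0], "rotation": [0, 0, 0]}]'

```text
clock: 12.88
tool_pos: [0.6336, -0.0764, 0.0806]
orientation: [2.221, 2.221, 0.001]
wrist_force: [0.4, -0.6, -0.5]
gripper_width: 0.0153
grasp_force: 29.4
```

```bash
cat > chk.py <<'E'
from meas import *
def chk(x,y,dome,rim,grasp,n):
    s=status.state(); zb=s['tool_pos'][2]-grasp
    print(plan(x,y,grasp+.0125)); im=shot('scene',n)
    u=proj('scene',(x,y,zb)).round(); x0,y0=int(u[0])-40,int(u[1])-60
    k=5; c=cv2.resize(im[y0:y0+90,x0:x0+80],None,fx=k,fy=k,interpolation=cv2.INTER_CUBIC)
    # expected bell outline: rim circle and axis at the mark, at the present height
    P=[(x+rim/2*np.cos(a),y+rim/2*np.sin(a),zb) for a in np.linspace(0,6.28,40)]+[(x,y,zb+i) for i in np.linspace(0,dome+.046,20)]
    for p in P:
        q=(proj('scene',p)-[x0,y0]+.5)*k; cv2.circle(c,(int(q[0]),int(q[1])),1,(0,0,255),-1)
    cv2.imwrite(f'pics/{n}c.png',c)
E
python3 -c "
from chk import *
chk(.634,-.0757,.036,.036,.0455,'s7')"
```

```text
(array([0.01, 0.01, 0.45]), np.float64(0.0), array([ 0.6336, -0.0764,  0.0806]))
```

View pics/s7c.png

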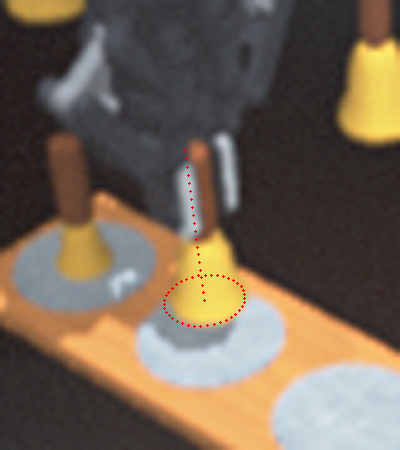

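The overlay shows the rim within about 1 px of the expected circle (203,300), with the handle about 2 px to the right. I'll nudge it and set it down.

Call:
move_arm --moves '[{"travel": [-0.03, 0, 0.1], "rotation": [0, 0, 0]}, {"travel": [0, 0, 0.1], "rotation": [0, 0, 0]}, {"travel": [0, 0, 0.1], "rotation": [0, 0, 0]}, {"travel": [0, 0, 0.1], "rotation": [0, 0, 0]}, {"travel": [0, 0, 0.05], "rotation": [0, 0, 0]}, {"travel": [0, 0, 0], "rotation": [0, 0, 0]}, {"travel": [0, 0, 0], "rotation": [0, 0, 0]}, {"travel": [0, 0, 0], "rotation": [0, 0, 0]}]'

```text
clock: 13.6
tool_pos: [0.6332, -0.0778, 0.0578]
orientation: [-2.22, -2.221, -0.0]
wrist_force: [-1.1, 0.6, 5.1]
gripper_width: 0.0152
grasp_force: 30.1
```

Call:
move_arm --moves '[{"travel": [0, 0, 0], "rotation": [0, 0, 0]}, {"travel": [0, 0, 0], "rotation": [0, 0, 0]}, {"travel": [0, 0, 0], "rotation": [0, 0, 0]}, {"travel": [0, 0, 0], "rotation": [0, 0, 0]}, {"travel": [0, 0, 0], "rotation": [0, 0, 0]}, {"travel": [0, 0, 0], "rotation": [0, 0, 0]}]' --grip 0.6

```text
clock: 14.1
tool_pos: [0.6334, -0.0778, 0.0572]
orientation: [-2.221, -2.222, 0.0]
wrist_force: [-1.1, -0.2, 0.1]
gripper_width: 0.0515
grasp_force: 0.0
```

Call:
move_arm --moves '[{"travel": [0, 0, -0.3], "rotation": [0, 0, 0]}, {"travel": [0, 0, -0.5], "rotation": [0, 0, 0]}, {"travel": [0, 0, -0.6], "rotation": [0, 0, 0]}, {"travel": [0, 0, -0.6], "rotation": [0, 0, 0]}, {"travel": [-0.15, -0.5, 0], "rotation": [0, 0, 0]}, {"travel": [-0.2, -0.7, 0], "rotation": [0, 0, 0]}, {"travel": [-0.2, -0.7, 0], "rotation": [0, 0, 0]}, {"travel": [-0.2, -0.7, 0], "rotation": [0, 0, 0]}, {"travel": [-0.2, -0.7, 0], "rotation": [0, 0, 0]}, {"travel": [-0.2, -0.5, 0], "rotation": [0, 0, 0]}]'

```text
clock: 14.93
tool_pos: [0.4394, -0.1355, 0.1572]
orientation: [-2.22, -2.219, 0.002]
wrist_force: [-0.5, 0.2, 0.1]
gripper_width: 0.0515
grasp_force: 0.0
```

Call:
move_arm --moves '[{"travel": [0, -0.2, 0], "rotation": [0, 0, 0]}, {"travel": [0, 0, 0], "rotation": [0, 0, 0]}, {"travel": [0, 0, 0], "rotation": [0, 0, 0]}, {"travel": [0, 0, 0], "rotation": [0, 0, 0]}]'

```text
clock: 15.27
tool_pos: [0.4361, -0.1351, 0.1576]
orientation: [2.217, 2.222, 0.002]
wrist_force: [0.3, -0.4, 0.1]
gripper_width: 0.0509
grasp_force: 0.0
```

```bash
cat >> chk.py <<'E'
def done(x,y,d):
    for c in('scene','top'):
        h,b,f=masks(viewer.read_camera(c)); e=proj(c,(x,y,.013+d+.023)); print(c,'exp',e.round(1),[(a,p.round(1)) for a,p,_ in comps(h,8) if np.hypot(*(p-e))<15])
E
python3 -c "
from chk import *
print(plan(.431,-.1355,.055));done(.634,-.0757,.036)"
```

```text
(array([-0.01, -0.11,  2.05]), np.float64(0.02), array([ 0.4361, -0.1351,  0.1576]))
scene exp [272.8 202.5] [(np.int32(131), array([273.6, 200.8]))]
top exp [331.9 149.9] [(np.int32(39), array([332.7, 150.5]))]
```

36 is good. Next is 44.

Call:
move_arm --moves '[{"travel": [0, -0.1, 0], "rotation": [0, 0, 0]}, {"travel": [0, 0, 0.3], "rotation": [0, 0, 0]}, {"travel": [0, 0, 0.45], "rotation": [0, 0, 0]}, {"travel": [0, 0, 0.45], "rotation": [0, 0, 0]}, {"travel": [0, 0, 0.45], "rotation": [0, 0, 0]}, {"travel": [0, 0, 0.3], "rotation": [0, 0, 0]}, {"travel": [0, 0, 0.1], "rotation": [0, 0, 0]}, {"travel": [0, 0, 0], "rotation": [0, 0, 0]}, {"travel": [0, 0, 0], "rotation": [0, 0, 0]}]'

```text
clock: 16.12
tool_pos: [0.4287, -0.1355, 0.0549]
orientation: [2.221, 2.222, -0.0]
wrist_force: [-0.0, 0.3, -0.3]
gripper_width: 0.051
grasp_force: 0.0
```

Call:
move_arm --moves '[{"travel": [0, 0, 0], "rotation": [0, 0, 0]}, {"travel": [0, 0, 0], "rotation": [0, 0, 0]}, {"travel": [0, 0, 0], "rotation": [0, 0, 0]}, {"travel": [0, 0, 0], "rotation": [0, 0, 0]}, {"travel": [0, 0, 0], "rotation": [0, 0, 0]}, {"travel": [0, 0, 0], "rotation": [0, 0, 0]}, {"travel": [0, 0, 0], "rotation": [0, 0, 0]}]' --grip 0

```text
clock: 16.7
tool_pos: [0.4283, -0.1353, 0.0549]
orientation: [-2.221, -2.222, 0.0]
wrist_force: [0.3, 0.5, 1.4]
gripper_width: 0.0152
grasp_force: 30.4
```

Call:
move_arm --moves '[{"travel": [0, 0, -0.1], "rotation": [0, 0, 0]}, {"travel": [0, 0, -0.3], "rotation": [0, 0, 0]}, {"travel": [0, 0, -0.5], "rotation": [0, 0, 0]}, {"travel": [0, 0, -0.6], "rotation": [0, 0, 0]}, {"travel": [0, 0, -0.6], "rotation": [0, 0, 0]}, {"travel": [0, 0, -0.6], "rotation": [0, 0, 0]}, {"travel": [0, 0, -0.5], "rotation": [0, 0, 0]}, {"travel": [0, 0, 0], "rotation": [0, 0, 0]}, {"travel": [0, 0, 0], "rotation": [0, 0, 0]}]'

```text
clock: 17.45
tool_pos: [0.429, -0.1353, 0.216]
orientation: [2.219, 2.221, 0.004]
wrist_force: [-0.7, 0.5, -1.6]
gripper_width: 0.0152
grasp_force: 30.5
```

```bash
python3 -c "
from h import *
print(plan(.639,.0095,.089))"
```

```text
(array([2.89, 4.19, 2.55]), np.float64(0.01), array([ 0.429 , -0.1353,  0.216 ]))
```

Call:
move_arm --moves '[{"travel": [0.2, 0.3, 0], "rotation": [0, 0, 0]}, {"travel": [0.4, 0.6, 0], "rotation": [0, 0, 0]}, {"travel": [0.4, 0.6, 0], "rotation": [0, 0, 0]}, {"travel": [0.4, 0.6, 0], "rotation": [0, 0, 0]}, {"travel": [0.4, 0.6, 0], "rotation": [0, 0, 0]}, {"travel": [0.4, 0.6, 0], "rotation": [0, 0, 0]}, {"travel": [0.4, 0.5, 0], "rotation": [0, 0, 0]}, {"travel": [0.29, 0.39, 0], "rotation": [0, 0, 0]}, {"travel": [0, 0, 0], "rotation": [0, 0, 0]}, {"travel": [0, 0, 0.3], "rotation": [0, 0, 0]}]'

```text
clock: 18.28
tool_pos: [0.6407, 0.0119, 0.1992]
orientation: [2.216, 2.225, 0.003]
wrist_force: [0.9, -1.4, -0.3]
gripper_width: 0.015
grasp_force: 30.4
```

Call:
move_arm --moves '[{"travel": [0, 0, 0.5], "rotation": [0, 0, 0]}, {"travel": [0, 0, 0.5], "rotation": [0, 0, 0]}, {"travel": [0, 0, 0.5], "rotation": [0, 0, 0]}, {"travel": [0, 0, 0.5], "rotation": [0, 0, 0]}, {"travel": [0, 0, 0.25], "rotation": [0, 0, 0]}, {"travel": [0, 0, 0], "rotation": [0, 0, 0]}, {"travel": [0, 0, 0], "rotation": [0, 0, 0]}, {"travel": [0, 0, 0], "rotation": [0, 0, 0]}]'

```text
clock: 18.95
tool_pos: [0.6387, 0.009, 0.088]
orientation: [2.221, 2.221, 0.001]
wrist_force: [0.1, -0.6, -0.1]
gripper_width: 0.0154
grasp_force: 30.3
```

```bash
python3 -c "
from chk import *
chk(.639,.0095,.046,.044,.055,'s8')"
```

```text
(array([0.01, 0.01, 0.41]), np.float64(0.0), array([0.6387, 0.009 , 0.088 ]))
```

View pics/s8c.png

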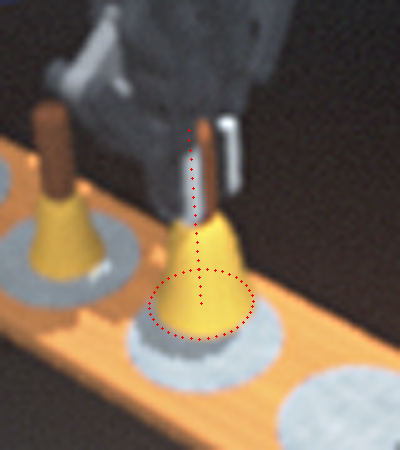

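The rim matches the overlay within about 1 px at (203,305). Setting it down.

Call:
move_arm --moves '[{"travel": [-0.02, 0, 0.1], "rotation": [0, 0, 0]}, {"travel": [0, 0, 0.1], "rotation": [0, 0, 0]}, {"travel": [0, 0, 0.1], "rotation": [0, 0, 0]}, {"travel": [0, 0, 0.1], "rotation": [0, 0, 0]}, {"travel": [0, 0, 0], "rotation": [0, 0, 0]}, {"travel": [0, 0, 0], "rotation": [0, 0, 0]}, {"travel": [0, 0, 0], "rotation": [0, 0, 0]}]'

```text
clock: 19.58
tool_pos: [0.6377, 0.0082, 0.0671]
orientation: [-2.221, -2.222, 0.0]
wrist_force: [0.0, -0.4, -1.7]
gripper_width: 0.0151
grasp_force: 30.4
```

Call:
move_arm --moves '[{"travel": [0, 0, 0], "rotation": [0, 0, 0]}, {"travel": [0, 0, 0], "rotation": [0, 0, 0]}, {"travel": [0, 0, 0], "rotation": [0, 0, 0]}, {"travel": [0, 0, 0], "rotation": [0, 0, 0]}, {"travel": [0, 0, 0], "rotation": [0, 0, 0]}, {"travel": [0, 0, 0], "rotation": [0, 0, 0]}]' --grip 0.6

```text
clock: 20.08
tool_pos: [0.6379, 0.0082, 0.0674]
orientation: [2.221, 2.222, 0.0]
wrist_force: [0.4, -0.5, -0.2]
gripper_width: 0.0507
grasp_force: 0.0
```

Call:
move_arm --moves '[{"travel": [0, 0, -0.3], "rotation": [0, 0, 0]}, {"travel": [0, 0, -0.5], "rotation": [0, 0, 0]}, {"travel": [0, 0, -0.6], "rotation": [0, 0, 0]}, {"travel": [0, 0, -0.6], "rotation": [0, 0, 0]}, {"travel": [-0.4, -0.2, -0.2], "rotation": [0, 0, 0]}, {"travel": [-0.7, -0.4, 0], "rotation": [0, 0, 0]}, {"travel": [-0.7, -0.4, 0], "rotation": [0, 0, 0]}, {"travel": [-0.7, -0.4, 0], "rotation": [0, 0, 0]}, {"travel": [-0.7, -0.4, 0], "rotation": [0, 0, 0]}, {"travel": [-0.7, -0.4, 0], "rotation": [0, 0, 0]}]'

```text
clock: 20.92
tool_pos: [0.5262, -0.1886, 0.1774]
orientation: [2.221, 2.222, -0.0]
wrist_force: [0.5, -0.2, -1.0]
gripper_width: 0.0515
grasp_force: 0.0
```

Call:
move_arm --moves '[{"travel": [-0.7, -0.4, 0], "rotation": [0, 0, 0]}, {"travel": [-0.7, -0.4, 0], "rotation": [0, 0, 0]}, {"travel": [-0.7, -0.4, 0], "rotation": [0, 0, 0]}, {"travel": [-0.7, -0.4, 0], "rotation": [0, 0, 0]}, {"travel": [-0.5, -0.1, 0], "rotation": [0, 0, 0]}, {"travel": [0, 0, 0], "rotation": [0, 0, 0]}, {"travel": [0, 0, 0], "rotation": [0, 0, 0]}, {"travel": [0, 0, 0], "rotation": [0, 0, 0]}]'

```text
clock: 21.58
tool_pos: [0.4428, -0.3512, 0.177]
orientation: [-2.22, -2.221, -0.001]
wrist_force: [0.4, 1.0, 0.2]
gripper_width: 0.051
grasp_force: 0.0
```

```bash
python3 -c "
from chk import *
print(plan(.444,-.374,.065),status.state()['q'].round(2));done(.639,.0095,.046)"
```

```text
(array([-0.46,  0.02,  2.24]), np.float64(0.0), array([ 0.4428, -0.3512,  0.177 ])) [ 0.27  0.5   0.44  2.03 -0.33  0.68  0.92]
scene exp [301.5 214.4] [(np.int32(158), array([302.3, 212.1]))]
top exp [298.8 146.6] [(np.int32(38), array([299.6, 147.9]))]
```

Call:
move_arm --moves '[{"travel": [-0.46, 0.02, 0], "rotation": [0, 0, 0]}, {"travel": [0, 0, 0.2], "rotation": [0, 0, 0]}, {"travel": [0, 0, 0.4], "rotation": [0, 0, 0]}, {"travel": [0, 0, 0.45], "rotation": [0, 0, 0]}, {"travel": [0, 0, 0.45], "rotation": [0, 0, 0]}, {"travel": [0, 0, 0.4], "rotation": [0, 0, 0]}, {"travel": [0, 0, 0.25], "rotation": [0, 0, 0]}, {"travel": [0, 0, 0.1], "rotation": [0, 0, 0]}, {"travel": [0, 0, 0], "rotation": [0, 0, 0]}, {"travel": [0, 0, 0], "rotation": [0, 0, 0]}]'

```text
clock: 22.52
tool_pos: [0.4445, -0.3749, 0.0652]
orientation: [2.22, 2.222, 0.0]
wrist_force: [-0.3, -0.2, 0.1]
gripper_width: 0.0511
grasp_force: 0.0
```

Call:
move_arm --moves '[{"travel": [0, 0, 0], "rotation": [0, 0, 0]}, {"travel": [0, 0, 0], "rotation": [0, 0, 0]}, {"travel": [0, 0, 0], "rotation": [0, 0, 0]}, {"travel": [0, 0, 0], "rotation": [0, 0, 0]}, {"travel": [0, 0, 0], "rotation": [0, 0, 0]}, {"travel": [0, 0, 0], "rotation": [0, 0, 0]}, {"travel": [0, 0, 0], "rotation": [0, 0, 0]}]' --grip 0

```text
clock: 23.1
tool_pos: [0.4445, -0.3752, 0.0654]
orientation: [2.22, 2.221, 0.001]
wrist_force: [0.7, 1.3, 4.4]
gripper_width: 0.0149
grasp_force: 32.2
```

Call:
move_arm --moves '[{"travel": [0, 0, -0.1], "rotation": [0, 0, 0]}, {"travel": [0, 0, -0.3], "rotation": [0, 0, 0]}, {"travel": [0, 0, -0.5], "rotation": [0, 0, 0]}, {"travel": [0, 0, -0.6], "rotation": [0, 0, 0]}, {"travel": [0, 0, -0.6], "rotation": [0, 0, 0]}, {"travel": [0, 0, -0.6], "rotation": [0, 0, 0]}, {"travel": [0, 0, -0.6], "rotation": [0, 0, 0]}, {"travel": [0, 0, 0], "rotation": [0, 0, 0]}, {"travel": [0, 0, 0], "rotation": [0, 0, 0]}]'

```text
clock: 23.85
tool_pos: [0.4444, -0.3754, 0.2313]
orientation: [2.219, 2.22, 0.001]
wrist_force: [-0.1, 1.3, -2.2]
gripper_width: 0.015
grasp_force: 31.7
```

```bash
python3 -c "
from h import *
print(plan(.643,.0945,.1))"
```

```text
(array([9.4 , 3.97, 2.62]), np.float64(0.0), array([ 0.4444, -0.3754,  0.2313]))
```

Call:
move_arm --moves '[{"travel": [0.3, 0.1, 0], "rotation": [0, 0, 0]}, {"travel": [0.5, 0.2, 0], "rotation": [0, 0, 0]}, {"travel": [0.65, 0.27, 0], "rotation": [0, 0, 0]}, {"travel": [0.65, 0.27, 0], "rotation": [0, 0, 0]}, {"travel": [0.65, 0.27, 0], "rotation": [0, 0, 0]}, {"travel": [0.65, 0.27, 0], "rotation": [0, 0, 0]}, {"travel": [0.65, 0.27, 0], "rotation": [0, 0, 0]}, {"travel": [0.65, 0.27, 0], "rotation": [0, 0, 0]}, {"travel": [0.65, 0.27, 0], "rotation": [0, 0, 0]}, {"travel": [0.65, 0.27, 0], "rotation": [0, 0, 0]}]'

```text
clock: 24.68
tool_pos: [0.5655, -0.0728, 0.2277]
orientation: [-2.219, -2.22, 0.005]
wrist_force: [0.6, -0.3, -1.3]
gripper_width: 0.0149
grasp_force: 31.6
```

Call:
move_arm --moves '[{"travel": [0.65, 0.27, 0], "rotation": [0, 0, 0]}, {"travel": [0.65, 0.27, 0], "rotation": [0, 0, 0]}, {"travel": [0.65, 0.27, 0], "rotation": [0, 0, 0]}, {"travel": [0.6, 0.27, 0], "rotation": [0, 0, 0]}, {"travel": [0.5, 0.27, 0], "rotation": [0, 0, 0]}, {"travel": [0.35, 0.15, 0], "rotation": [0, 0, 0]}, {"travel": [0, 0, 0], "rotation": [0, 0, 0]}, {"travel": [0, 0, 0], "rotation": [0, 0, 0]}, {"travel": [0, 0, 0], "rotation": [0, 0, 0]}]'

```text
clock: 25.43
tool_pos: [0.6405, 0.0931, 0.2287]
orientation: [-2.223, -2.219, 0.005]
wrist_force: [-0.5, 0.2, -0.7]
gripper_width: 0.0154
grasp_force: 31.6
```

```bash
python3 -c "
from h import *
print(plan(.643,.0945,.1))"
```

```text
(array([0.03, 0.06, 2.57]), np.float64(-0.01), array([0.6405, 0.0931, 0.2287]))
```

Call:
move_arm --moves '[{"travel": [0.03, 0.06, 0.2], "rotation": [0, 0, 0]}, {"travel": [0, 0, 0.4], "rotation": [0, 0, 0]}, {"travel": [0, 0, 0.5], "rotation": [0, 0, 0]}, {"travel": [0, 0, 0.5], "rotation": [0, 0, 0]}, {"travel": [0, 0, 0.5], "rotation": [0, 0, 0]}, {"travel": [0, 0, 0.3], "rotation": [0, 0, 0]}, {"travel": [0, 0, 0.1], "rotation": [0, 0, 0]}, {"travel": [0, 0, 0], "rotation": [0, 0, 0]}, {"travel": [0, 0, 0], "rotation": [0, 0, 0]}, {"travel": [0, 0, 0], "rotation": [0, 0, 0]}]'

```text
clock: 26.27
tool_pos: [0.646, 0.096, 0.1061]
orientation: [2.221, 2.22, 0.003]
wrist_force: [0.2, 0.2, -1.2]
gripper_width: 0.0152
grasp_force: 31.6
```

```bash
python3 -c "
from chk import *
chk(.643,.0945,.056,.052,.0654,'s9')"
```

```text
(array([-0.03, -0.06,  0.56]), np.float64(-0.01), array([0.646 , 0.096 , 0.1061]))
```

View pics/s9c.png

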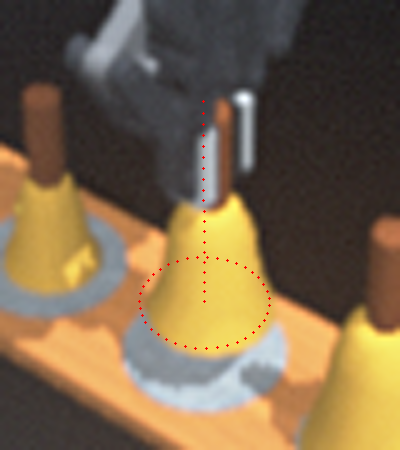

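The bell is about 1 px right of the overlay, with its rim at (210,308) against (204,303). I'll apply the small correction and lower.

Call:
move_arm --moves '[{"travel": [-0.05, -0.05, 0.1], "rotation": [0, 0, 0]}, {"travel": [0, 0, 0.15], "rotation": [0, 0, 0]}, {"travel": [0, 0, 0.15], "rotation": [0, 0, 0]}, {"travel": [0, 0, 0.1], "rotation": [0, 0, 0]}, {"travel": [0, 0, 0.04], "rotation": [0, 0, 0]}, {"travel": [0, 0, 0], "rotation": [0, 0, 0]}, {"travel": [0, 0, 0], "rotation": [0, 0, 0]}, {"travel": [0, 0, 0], "rotation": [0, 0, 0]}]'

```text
clock: 26.98
tool_pos: [0.6423, 0.0942, 0.0775]
orientation: [-2.221, -2.222, 0.0]
wrist_force: [0.6, -0.1, -1.5]
gripper_width: 0.0153
grasp_force: 31.6
```

Call:
move_arm --moves '[{"travel": [0, 0, 0.02], "rotation": [0, 0, 0]}, {"travel": [0, 0, 0], "rotation": [0, 0, 0]}, {"travel": [0, 0, 0], "rotation": [0, 0, 0]}]'

```text
clock: 27.23
tool_pos: [0.6426, 0.0942, 0.0774]
orientation: [2.221, 2.222, 0.001]
wrist_force: [-1.1, -0.2, 5.1]
gripper_width: 0.0148
grasp_force: 32.0
```

Call:
move_arm --moves '[{"travel": [0, 0, 0], "rotation": [0, 0, 0]}, {"travel": [0, 0, 0], "rotation": [0, 0, 0]}, {"travel": [0, 0, 0], "rotation": [0, 0, 0]}, {"travel": [0, 0, 0], "rotation": [0, 0, 0]}, {"travel": [0, 0, 0], "rotation": [0, 0, 0]}, {"travel": [0, 0, 0], "rotation": [0, 0, 0]}]' --grip 0.6

```text
clock: 27.73
tool_pos: [0.6424, 0.0942, 0.0767]
orientation: [2.221, 2.222, -0.0]
wrist_force: [0.7, -0.6, -0.0]
gripper_width: 0.0514
grasp_force: 0.0
```

Call:
move_arm --moves '[{"travel": [0, 0, -0.3], "rotation": [0, 0, 0]}, {"travel": [0, 0, -0.5], "rotation": [0, 0, 0]}, {"travel": [0, 0, -0.6], "rotation": [0, 0, 0]}, {"travel": [0, 0, -0.6], "rotation": [0, 0, 0]}, {"travel": [0, 0, -0.6], "rotation": [0, 0, 0]}, {"travel": [0, -0.5, 0], "rotation": [0, 0, 0]}, {"travel": [0, -0.7, 0], "rotation": [0, 0, 0]}, {"travel": [0, -0.7, 0], "rotation": [0, 0, 0]}, {"travel": [0, -0.7, 0], "rotation": [0, 0, 0]}, {"travel": [0, -0.7, 0], "rotation": [0, 0, 0]}]'

```text
clock: 28.57
tool_pos: [0.4757, 0.0939, 0.2068]
orientation: [2.221, 2.222, 0.001]
wrist_force: [0.2, 0.8, 0.9]
gripper_width: 0.0511
grasp_force: 0.0
```

Call:
move_arm --moves '[{"travel": [0, 0, 0], "rotation": [0, 0, 0]}, {"travel": [0, 0, 0], "rotation": [0, 0, 0]}, {"travel": [0, 0, 0], "rotation": [0, 0, 0]}, {"travel": [0, 0, 0], "rotation": [0, 0, 0]}]'

```text
clock: 28.9
tool_pos: [0.4794, 0.0944, 0.2073]
orientation: [2.22, 2.221, 0.003]
wrist_force: [0.9, -0.1, 0.2]
gripper_width: 0.0511
grasp_force: 0.0
```

```bash
python3 -c "
from chk import *
done(.643,.0945,.056);done(.629,-.161,.026);done(.634,-.0757,.036);done(.639,.0095,.046)
cv2.imwrite('pics/fin.png',np.hstack([cv2.resize(shot('top','t9')[110:260,120:500],(400,158)),cv2.resize(shot('scene','s10')[100:310,180:580],(400,210))[:158]]))"
```

```text
scene exp [334.3 227.6] [(np.int32(177), array([336.3, 225.8])), (np.int32(16), array([346.9, 235.5]))]
top exp [265.2 143.7] [(np.int32(35), array([265. , 144.4]))]
scene exp [247.2 191.9] [(np.int32(128), array([247.4, 190.4]))]
top exp [364.4 153.1] [(np.int32(38), array([365., 154.]))]
scene exp [272.8 202.5] [(np.int32(133), array([273.5, 200.6]))]
top exp [331.9 149.9] [(np.int32(38), array([332.6, 150.8]))]
scene exp [301.5 214.4] [(np.int32(159), array([302.4, 212.3]))]
top exp [298.8 146.6] [(np.int32(40), array([299.6, 147.8]))]
```

View pics/s10.png

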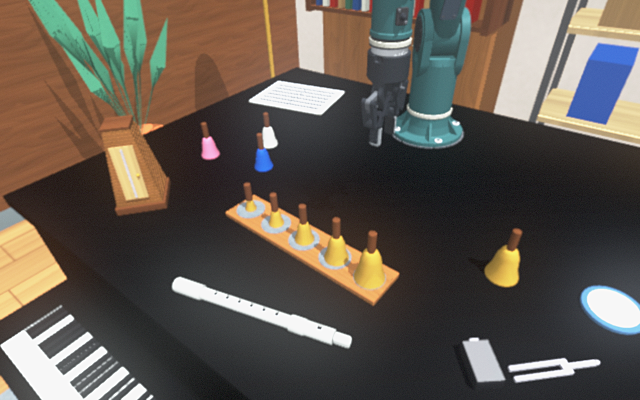

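The row descends from the first bell at (370,260) through (336,243), (303,228) and (275,214) to the smallest at (249,200). All stand upright on their felts, within about 2 mm of centre, and the spare at (505,260) hasn't moved.

```bash
python3 -c "
from h import *
print(manip.hand_in())"
```

```text
the job is handed in; nothing more can be done
None
```

The four bells stand upright on the felt marks in falling size order after the first bell, each about 2 mm from centre by camera; the spare and first bell were left alone, no bell fell, and the job was handed in at about 29 s.

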